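# Oil a dental handpiece on the oiling unit's tilted nipple

## Robot

A 6-joint arm with a two-finger parallel gripper is mounted at the origin on the work surface. World frame = base frame: x ahead of the robot, y to its left, z up, the work surface at z = 0. Lengths are in m, angles in rad, forces in N, time in s.
With the tool pointing down it reaches from about 0.25 to 0.775 m from the base axis. Payload 4 kg.
Tool frame: the origin (TCP) lies at the centre of the arm's flange, where the gripper is bolted on; the fingertips stand ahead of it and the grasp point (between the pads) lies 180 mm ahead of it (robot.tcp_to_tips is the z of the fingertips in the tool frame, in m); z points along the fingers, y is the direction in which the jaws open and shut (so a half turn about z gives the same grasp; the last joint's range is limited). The gripper opens to 94 mm and grips with 3 to 60 N. Pads are 16 mm wide; open, the fingers measure 119 mm over their backs; the gripper's body (75 mm by 177 mm) begins 78 mm behind the grasp point.
Start: joints at [-1.365, 0.087, 1.371, -0, 1.684, -0.103], TCP at [0.167, -0.524, 0.405] pointing down, gripper open.
Joint ranges: [-3.1, 3.1], [-0.76, 2.03], [0.27, 2.55], [-1.08, 4.22], [0.17, 2.65], [-2.57, 2.57]. Speed limits (rad/s): [2.79, 2.79, 3.14, 3.14, 3.14, 3.14].

## Interface

Orientations are given as [roll, pitch, yaw] about the fixed x, y, z axes, in that order (R = Rz(yaw) Ry(pitch) Rx(roll)).
In Python, from bench import robot gives the robot as it stands.
- The arm moves only by the tool move_arm, never from a script. Its argument "increments" is a list that holds one entry, the list of rows, each a list of 7 numbers: the opening, from 0 (shut) to 1 (fully open), then the shift along the tool's x, y, z as a fraction of full scale, then the turn, a rotation vector about the tool's x, y, z as a fraction of full scale. In form: [[[jaw, dx, dy, dz, rx, ry, rz], ...]]. A call has 1 to 8 rows; each row is the pose to reach, as a shift and turn from the pose commanded when the call began, along the tool's axes at that moment; what a row does not reach only later rows make up. Full scale, the value 1, is 0.1 m for a shift and pi/2 rad for a turn. A row lasts 1/12 s, in which the tool goes at most 41.7 mm and 7.16 degrees, less where a joint would pass 70% of its speed; a pose out of reach is approached as far as the arm can. A call with a number of a shift or a turn outside -1 to 1 is refused whole. A call with a gripper value outside its range is refused whole. The fingers move at their own pace and stop on an object; the grip force is fixed at half the most. Time passes only in rows, so rows that repeat a pose let the fingers close. It gives the time, the measured TCP pose, the force and the opening at its end, in the units of the state.
- robot.get_obs(): the state, without advancing time (a new reading comes with each control period).
- robot.snapshot(name): name is "scene" or "top" or "wrist"; returns (picture, depth): 384x512x3 uint8, red, green, blue; 384x512 float32, m along the optical axis (not along the pixel's ray), 0 where there is no reading.
- robot.camera_params(name): a dict with "mtx" (3x3 intrinsics, pixels), "R" (3x3) and "t" (3): a world point X has camera coordinates R X + t. Camera axes: x right, y down, z forward; pixel columns grow to the right and rows downward; lengths in m; the calibration is good to about 2 mm. A picture is of the moment at which its call begins: read the wrist's pose just before it. camera_params takes no time and is no camera call; for the wrist camera it gives the pose at the moment of the call.
- robot.close_job(): hands the job in, once; it reports no verdict.
The state is a dict: "time": time; "joint_positions": joint angles; "qvel": joint speeds; "joint_torque": joint torques, N m; "tool_pos": TCP position; "ee_rot": TCP orientation; "wrist_force": force on the tool from outside, world axes, zero at the start; "wrist_torque": the same for the moment, N m; "width": finger opening in m.
Only numpy, scipy, OpenCV 4.12 (cv2) and the standard library are available. Lean on these libraries where they do the work, as an engineer would, in place of code of your own. Each camera call takes 0.05 s, during which the arm holds its last target.

## Task

Take the straight handpiece with the blue ring off its pin, press its open rear end squarely onto the tilted brass nipple of the oiling unit until it snaps home, then push on against the nipple's spring right down so that the oil valve is held open. Finish while still holding the handpiece pressed down there; leave the other handpieces and everything else on the counter undisturbed.

Things in the scene. Friction and masses are not known exactly. Their poses are not given: they have to be found in the camera images.
- handpiece_mid (a point): On the axis of the straight handpiece with the BLUE ring, 46 mm above its open rear rim. It starts upright on a pin of the stand, rear end down; its z axis runs from the rear to the nose. Aluminium, 92 mm long, 75 g: 20 mm cylinder with dark grip rings up to 62 mm from the rim, blue ring at 62 to 67, then a taper to a 7 mm nose. Grip it 40 to 60 mm above the rim.
- socket (a point): Centre of the same handpiece's open rear rim (z axis as above, towards the nose). The bore is flared: 16 mm wide at the rim, narrowing over 4 mm to a 10.6 mm lip (4 to 6 mm in), behind it a groove, then an 11.6 mm guide bore to 25 mm depth.
- nipple (a point): Centre of the top of the steel flange (22 mm across) at the foot of the brass nipple; moves with it. z axis: outwards along the nipple, 30 deg from vertical, leaning to the unit's front (-x). Nipple 24 mm long, 9 mm thick, last 4 mm tapered to 5. Three sprung balls 9 mm up stand out to 14 mm; they snap behind the socket's lip at about 4 N. Home: rim on flange, point socket coincides with this.
- oil_valve (a joint): How far the sprung nipple is pressed into the unit along its axis, in m: 0 at rest, 0.006 at its stop. It starts to move at about 8 N and needs about 12 N at the stop; it springs back up when not held. Oil flows from 0.004 on.
- oiler: Oiling unit, fixed: white wedge with grey cheeks, 186 (x) by 170 mm (y); its face slopes up from 30 mm at the front (-x) to 99 mm at the back. Nipple on a blue bush in mid-slope, amber oil bottle at the back (y = +48 mm, top 155 mm high), steel drip pan 60 mm deep in front. Origin: centre of the housing's underside.
- stand: Handpiece stand, fixed: steel plate 62 (x) by 262 mm (y), 12 mm thick, four upright pins (8 mm thick, 15 mm tall) at y = -105, -35, 35, 105 mm. Each handpiece stands with its rim on the plate and the pin in its bore; which pin holds which varies. Origin: centre of the underside.
- handpiece_green: Bystander: straight handpiece with the GREEN ring, 92 mm long, 20 mm in diameter. Origin: centre of its rear rim, standing on the plate.
- handpiece_red: Bystander: angled handpiece with the RED ring, about 100 mm tall, head bent to one side. Origin: centre of its rear rim.
- jar_red: Bystander: glass powder jar with dark red cap, 37 mm in diameter, 41 mm tall. Origin: centre of its underside.
- jar_white: Bystander: the same jar with a white cap.
- jar_red2: Bystander: another jar with dark red cap.
- firing_tray: Bystander: round ceramic firing tray, 66 mm in diameter, with two crowns on pins, 31 mm tall. Origin: centre of its underside.
- bur_block: Bystander: blue block of burs, 50 x 80 mm, 46 mm tall. Origin: centre of its underside.
Mind the look-alikes: they are no part of the job. What is shaped like the part that bears handpiece_mid but purple is not meant.

How it is judged:
On the way, in this order (a step that is already met when the one before it is completed fails the run):
1. the blue-ringed handpiece is lifted clear of its pin (z of socket in the frame of stand above 0.035 m), for 0.1 s.
2. it is snapped squarely home on the nipple and the valve is pressed open (distance between socket and nipple below 0.0025 m and angle between the z axis of socket and the z axis of nipple, either way round below 0.1 rad and value of joint oil_valve above 0.004 m), for 0.5 s.
At the end, for the whole second after the job is handed in: The blue-ringed handpiece is home on the nipple (rim centre within 2.5 mm of the flange centre, axes within 0.1 rad), the fingers hold it (more than 2 N) and keep the valve pressed in more than 4 of its 6 mm, through the last second; everything else stands where it was (all of step 2 and contact force between the fingers and handpiece above 2 N and contact force between handpiece and oiler above 4 N); the arm keeps its last pose, push and grip.
It fails at once if another handpiece is moved more than 15 mm or tipped (distance of any of handpiece_green, handpiece_red from where it was at the start of the episode above 0.015 m or angle between any of handpiece_green, handpiece_red's own z axis and vertical above 0.3 rad).
It fails at once if a jar, the firing tray or the bur block is moved more than 20 mm (distance of any of jar_red, jar_white, jar_red2, firing_tray, bur_block from where it was at the start of the episode above 0.02 m).
It also fails if it takes over 40 s, if anything falls off the work surface, if the arm or the gripper's body presses on something with over 40 N, if the wrist force passes 120 N, or if a joint passes its speed limit or range.

## Working session

There is one attempt and no reset: what is moved stays moved. The work goes in short steps, Python scripts to look and compute and a tool call to move; the robot and the scene stay as the last step left them, time stands still between calls to the robot, and variables do not carry over. Pictures are saved under pics/ and viewed, and the job is handed in when it is done.

Besides the shell and the picture viewer there is one more tool, called by a JSON object that holds its "name" and its "arguments". move_arm: Moves the arm, as the interface text tells. Its arguments: {"type":"object","properties":{"increments":{"type":"array","items":{"type":"array","items":{"type":"array","items":{"type":"number","minimum":-1,"maximum":1}}}}},"required":["increments"]}

```bash
mkdir -p pics; ls; python3 - <<'E'
from bench import robot
import cv2,numpy as np
print(robot.get_obs()); print(robot.tcp_to_tips)
for n in ["scene","top"]:
    p=robot.camera_params(n); print(n,p)
    im,d=robot.snapshot(n); cv2.imwrite(f"pics/{n}0.png",im[:,:,::-1]); np.savez(f"{n}0.npz",im=im,d=d,**p)
E
```

```text
pics
{'time': 0.0, 'joint_positions': array([-1.36507205e+00,  8.79395522e-02,  1.37222707e+00, -1.69678759e-06,
        1.68358335e+00, -1.03088166e-01]), 'qvel': array([ 0.00068729, -0.00063708, -0.0003774 , -0.00029014,  0.00058494,
        0.00012989]), 'joint_torque': array([ 4.06163617e-04, -3.40178096e+01, -3.02431655e+01,  7.17579131e-02,
        3.27390363e-02, -1.62616439e-04]), 'tool_pos': array([ 0.16713913, -0.52387383,  0.40352594]), 'ee_rot': array([-3.13944662e+00, -2.20322604e-04,  3.08812021e-01]), 'wrist_force': array([ 0.30778341, -0.22528103,  0.66577065]), 'wrist_torque': array([ 0.01559246, -0.037516  ,  0.04727798]), 'width': 0.09443862769754209}
0.1992
scene {'mtx': array([[398.5912156 ,   0.        , 255.50606177],
       [  0.        , 398.5912156 , 197.28749281],
       [  0.        ,   0.        ,   1.        ]]), 'R': array([[ 0.80109158,  0.59850459, -0.00667322],
       [ 0.32023251, -0.43799352, -0.84000763],
       [-0.50567125,  0.67078606, -0.54253355]]), 't': array([-0.56300019, -0.10127872,  1.23519538])}
top {'mtx': array([[381.10820485,   0.        , 249.44345851],
       [  0.        , 381.10820485, 191.03397126],
       [  0.        ,   0.        ,   1.        ]]), 'R': array([[ 0.01616859, -0.99986762,  0.00182426],
       [-0.97753366, -0.01619087, -0.2101566 ],
       [ 0.21015832,  0.00161466, -0.97766603]]), 't': array([0.07342328, 0.62809297, 0.96383664])}
```

View pics/scene0.png

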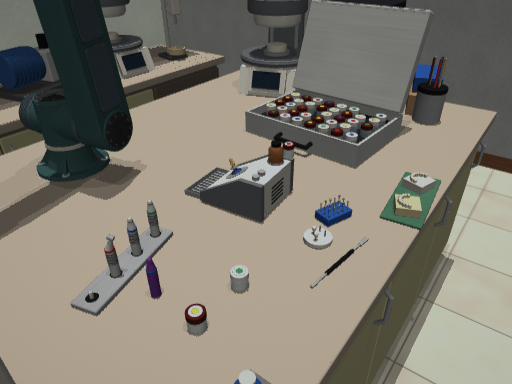

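View pics/top0.png

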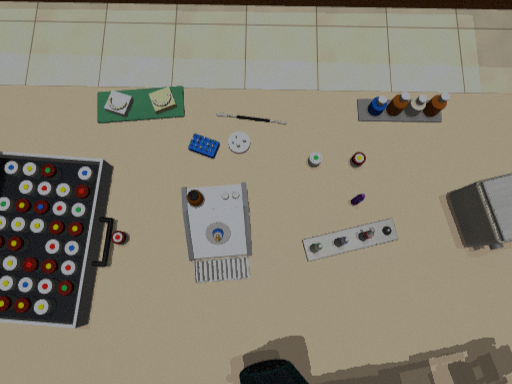

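In the scene view, the stand holds red (112,258), probably blue (134,238) and probably green (153,218). The purple look-alike stands on its own at (153,278). In the top view the stand is at (350,240) and the nipple at about (217,235).

```bash
cat > h.py <<'E'
import numpy as np,cv2
def load(f):
    return dict(np.load(f))
def pix2w(D,u,v,z=None):
    K,R,t=D['mtx'],D['R'],D['t']; d=D['d'][int(round(v)),int(round(u))]
    ray=np.array([(u-K[0,2])/K[0,0],(v-K[1,2])/K[1,1],1.])
    if z is None: return R.T@(ray*d-t)
    c=-R.T@t; r=R.T@ray; return c+r*(z-c[2])/r[2]
def cloud(D):
    K,R,t=D['mtx'],D['R'],D['t']; d=D['d']; v,u=np.mgrid[:d.shape[0],:d.shape[1]]
    P=np.stack([(u-K[0,2])/K[0,0]*d,(v-K[1,2])/K[1,1]*d,d],-1)
    return (P-t)@R
def w2pix(D,X):
    c=D['R']@np.asarray(X)+D['t']; p=D['mtx']@c; return p[:2]/p[2]
E
python3 - <<'E'
from h import *
S=load('scene0.npz');T=load('top0.npz')
a=cv2.resize(S['im'][190:315,70:190],None,fx=4,fy=4,interpolation=2)
b=cv2.resize(T['im'][210:265,295:405],None,fx=5,fy=5,interpolation=2)[:,:,::-1]
c=cv2.resize(T['im'][175:290,175:260],None,fx=5,fy=5,interpolation=2)[:,:,::-1]
d=cv2.resize(S['im'][135:225,180:300],None,fx=5,fy=5,interpolation=2)[:,:,::-1]
for n,i in zip('abcd',[a[:,:,::-1],b,c,d]): cv2.imwrite(f'pics/crop_{n}.png',i)
C=cloud(T)
for n,(u,v) in dict(pinA=(316,246),pinB=(340,241),pinC=(366,235),pinD=(387,231),nip=(217,234),purple=(357,200)).items():
    print(n,pix2w(T,u,v),pix2w(T,u,v,0.09))
E
```

```text
pinA [ 0.48065813 -0.08947724  0.08854462] [ 0.48055415 -0.08922399  0.09      ]
pinB [ 0.4955163  -0.1545138   0.07592949] [ 0.49431426 -0.15117971  0.09      ]
pinC [ 0.51213246 -0.22271927  0.07708363] [ 0.5108125  -0.21877157  0.09      ]
pinD [ 0.52949475 -0.29731961  0.02427943] [ 0.52202952 -0.27357356  0.09      ]
nip [0.50759383 0.16588502 0.08503257] [0.50710491 0.16546388 0.09      ]
purple [ 0.60755265 -0.20711758  0.06343267] [ 0.6023662  -0.19951743  0.09      ]
```

View pics/crop_a.png

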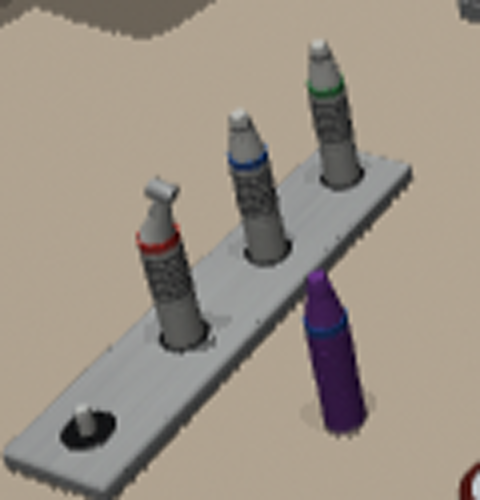

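View pics/crop_b.png

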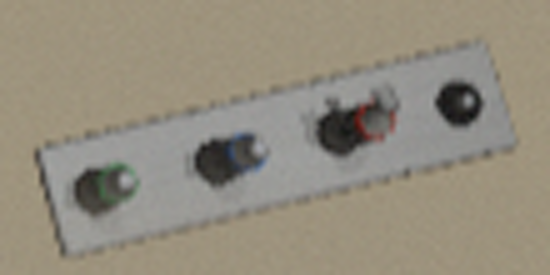

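View pics/crop_c.png

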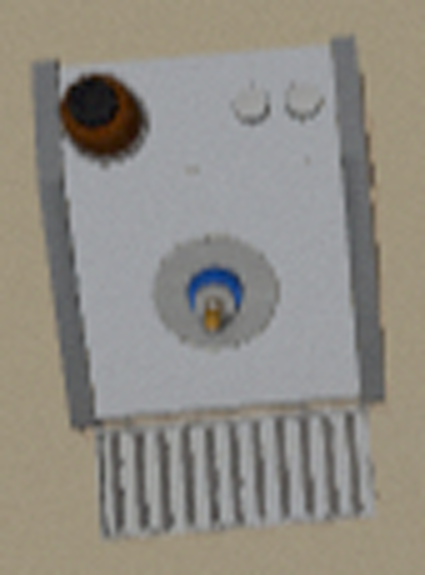

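View pics/crop_d.png

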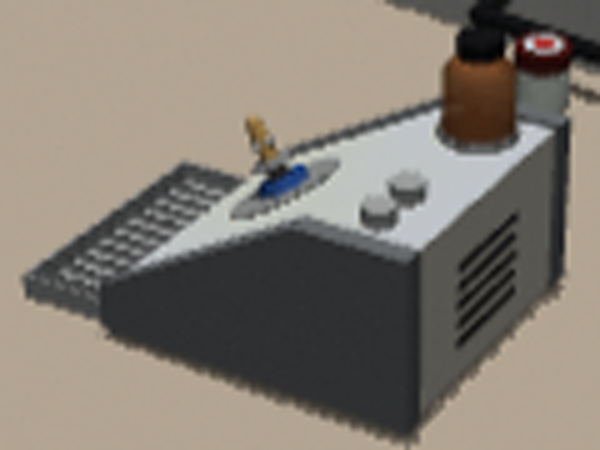

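Choice: blue is the second on the stand from the left in the top view, nose at about (344,240), between green and red. The purple one at (357,200) stands off the stand and is rejected. Now the stand and unit poses.

```bash
python3 - <<'E'
from h import *
T=load('top0.npz');S=load('scene0.npz')
for nm,D in (('top',T),('scene',S)):
    C=cloud(D); ok=D['d']>0
    box=(C[...,0]>.4)&(C[...,0]<.6)&(C[...,1]>-.38)&(C[...,1]<.0)&ok
    fl=box&(C[...,2]<.004); print(nm,'table z',np.median(C[fl][:,2]))
    m=box&(C[...,2]>.007)&(C[...,2]<.016)
    P=C[m]; r=cv2.minAreaRect((P[:,:2]*1000).astype(np.float32)); print('plate',r,np.median(P[:,2]))
    hi=box&(C[...,2]>.03)&(C[...,0]<.57)
    n,l=cv2.connectedComponents(hi.astype(np.uint8))
    for i in range(1,n):
        Q=C[l==i]
        if len(Q)>15: print(' comp',len(Q),Q[:,:].mean(0).round(4),Q[:,2].max().round(4), Q[Q[:,2]>Q[:,2].max()-.006].mean(0).round(4))
    # oiler
    b=(C[...,0]>.35)&(C[...,0]<.68)&(C[...,1]>.05)&(C[...,1]<.28)&ok&(C[...,2]>.035)&(C[...,2]<.12)
    Q=C[b]
    # ransac plane
    rng=np.random.default_rng(0);best=0
    for _ in range(300):
        p=Q[rng.choice(len(Q),3,False)]; nn=np.cross(p[1]-p[0],p[2]-p[0]); L=np.linalg.norm(nn)
        if L<1e-6: continue
        nn/=L
        if nn[2]<.6:continue
        k=(abs((Q-p[0])@nn)<.002)
        if k.sum()>best:best=k.sum();kk=k
    c=Q[kk].mean(0);nn=np.linalg.svd(Q[kk]-c)[2][2];nn*=np.sign(nn[2]);print('slope n',nn,'tilt',np.degrees(np.arccos(nn[2])),'c',c,'off',nn@c,kk.sum(),'yaw',np.degrees(np.arctan2(-nn[1],-nn[0])))
    h=(Q-c)@nn; 
    # outliers above plane near nipple
    Z=Q[(h>.012)&(np.hypot(Q[:,0]-.507,Q[:,1]-.165)<.05)]; print('nipple pts',len(Z)); print(np.c_[Z,((Z-c)@nn)].round(4)[:40])
    A=C[(C[...,2]>.02)&b]; print('minrect',cv2.minAreaRect((A[:,:2]*1000).astype(np.float32)))
E
```

```text
top table z 0.00029084421560022404
plate ((497.62530517578125, -217.6544647216797), (87.13471221923828, 296.30706787109375), 14.385126113891602) 0.012216504541100275
 comp 108 [ 0.5146 -0.2272  0.0783] 0.1139 [ 0.5219 -0.2281  0.1106]
 comp 82 [ 0.4954 -0.1595  0.0767] 0.1077 [ 0.4968 -0.1637  0.1042]
 comp 70 [ 0.4781 -0.0926  0.0785] 0.1073 [ 0.4791 -0.0961  0.1036]
slope n [-0.48644593 -0.05400194  0.87204022] tilt 29.303400761419052 c [0.5214729  0.16885168 0.07101677] off -0.20085720671971732 1964 yaw 6.334652753195275
nipple pts 59
[[0.5128 0.1687 0.0842 0.0157]
 [0.5128 0.1661 0.0851 0.0166]
 [0.5126 0.1633 0.0872 0.0187]
 [0.5132 0.1611 0.0818 0.0138]
 [0.5099 0.171  0.0873 0.0198]
 [0.5103 0.1687 0.0834 0.0162]
 [0.5105 0.1662 0.0822 0.0152]
 [0.5104 0.1635 0.0831 0.0162]
 [0.5101 0.1607 0.0867 0.0197]
 [0.5104 0.1583 0.0842 0.0175]
 [0.5074 0.1736 0.0855 0.0192]
 [0.5077 0.1713 0.083  0.017 ]
 [0.5077 0.1686 0.0833 0.0175]
 [0.5076 0.1659 0.085  0.0191]
 [0.5078 0.1634 0.0836 0.0179]
 [0.5078 0.1608 0.0835 0.018 ]
 [0.5072 0.1577 0.0901 0.0242]
 [0.5084 0.156  0.0785 0.0135
[... 744 characters left out ...]
94921875, 170.35531616210938), 5.824258327484131)
scene table z 0.0007166349951213296
plate ((511.2679443359375, -196.69725036621094), (64.75311279296875, 262.8147277832031), 14.208212852478027) 0.012612003491694139
 comp 248 [ 0.4897 -0.0982  0.0668] 0.1052 [ 0.4865 -0.0955  0.1026]
 comp 284 [ 0.5074 -0.1657  0.0669] 0.1064 [ 0.504  -0.1639  0.1041]
 comp 333 [ 0.5262 -0.2323  0.0698] 0.114 [ 0.5289 -0.2274  0.1108]
slope n [-0.02516985 -0.01379588  0.99958799] tilt 1.6447721806326225 c [0.60834703 0.16631335 0.10024693] off 0.08259918399469487 545 yaw 28.72763476927912
nipple pts 0
[]
minrect ((549.8399047851562, 171.28759765625), (180.9215087890625, 177.4254150390625), 5.785285472869873)
```

{"name": "move_arm", "arguments": {"increments": [[[0.55,0.86,-0.48,0,0,0,0],[0.55,0.86,-0.48,0,0,0,0],[0.55,0.86,-0.48,0,0,0,0]]]}}

```text
time: 0.35
tool_pos: [0.2364, -0.4496, 0.4042]
ee_rot: [-3.139, -0.002, 0.311]
wrist_force: [-0.7, -0.2, 0.1]
width: 0.0774
```

```bash
python3 - <<'E'
from bench import robot
import numpy as np
from scipy.spatial.transform import Rotation as Ro
o=robot.get_obs();p=robot.camera_params('wrist')
Rt=Ro.from_euler('xyz',o['ee_rot']).as_matrix()
c=-p['R'].T@p['t']; print(o['tool_pos'],o['ee_rot'],'cam in tool',Rt.T@(c-o['tool_pos']),'\n',Rt.T@p['R'].T,p['mtx'])
E
```

```text
[ 0.2364179  -0.44955369  0.40418297] [-3.13932658e+00 -2.19350126e-03  3.11024197e-01] cam in tool [0.06974062 0.00076735 0.02044773] 
 [[-3.85155083e-04 -9.70007330e-01 -2.43075362e-01]
 [ 9.99999859e-01 -4.62152881e-04  2.59741067e-04]
 [-3.64288718e-04 -2.43075228e-01  9.70007372e-01]] [[286.01368041   0.         256.30185443]
 [  0.         286.01368041 186.10675775]
 [  0.           0.           1.        ]]
```

{"name": "move_arm", "arguments": {"increments": [[[0.55,0.86,-0.48,0,0,0,0],[0.55,0.86,-0.48,0,0,0,0],[0.55,0.86,-0.48,0,0,0,0]]]}}

```text
time: 0.6
tool_pos: [0.304, -0.3771, 0.4044]
ee_rot: [-3.14, -0.002, 0.312]
wrist_force: [-0.9, -0.3, 0.0]
width: 0.0574
```

{"name": "move_arm", "arguments": {"increments": [[[0.55,0.86,-0.48,0,0,0,0],[0.55,0.86,-0.48,0,0,0,0],[0.55,0.86,-0.48,0,0,0,0]]]}}

```text
time: 0.85
tool_pos: [0.3713, -0.3052, 0.4043]
ee_rot: [-3.14, -0.002, 0.313]
wrist_force: [-1.1, 0.6, -0.4]
width: 0.0519
```

{"name": "move_arm", "arguments": {"increments": [[[0.55,0.86,-0.48,0,0,0,0],[0.55,0.86,-0.48,0,0,0,0],[0.55,0.86,-0.48,0,0,0,0],[0.55,0.86,-0.48,0,0,0,0],[0.55,0.86,-0.48,0,0,0,0]]]}}

```text
time: 1.27
tool_pos: [0.4368, -0.2359, 0.4041]
ee_rot: [-3.141, 0.001, 0.311]
wrist_force: [0.2, 0.0, -0.7]
width: 0.0518
```

```bash
cat > w.py <<'E'
import sys; from bench import robot; from h import *
n=sys.argv[1]; o=robot.get_obs(); p=robot.camera_params('wrist'); im,d=robot.snapshot('wrist')
np.savez(f'{n}.npz',im=im,d=d,tp=o['tool_pos'],er=o['ee_rot'],**p); cv2.imwrite(f'pics/{n}.png',im[:,:,::-1]); print(o['time'],o['tool_pos'],o['ee_rot'],o['joint_positions'].round(2))
E
python3 w.py w1
```

```text
1.2667 [ 0.4368114  -0.23593071  0.40410088] [-3.14115084e+00  1.35488991e-03  3.10926129e-01] [-0.61 -0.03  1.49 -0.    1.68  0.65]
```

View pics/w1.png

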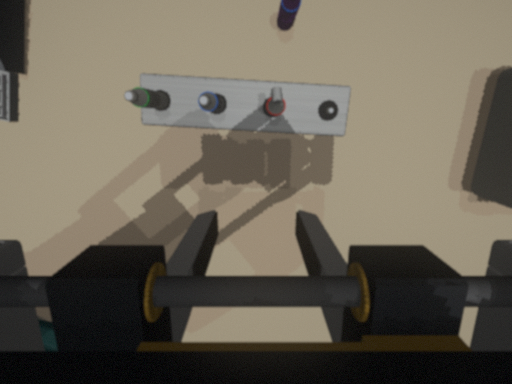

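Wrist view: green nose at (130,97), blue nose at (207,101), red head at (276,97), empty pin at (328,110).

```bash
cat > st.py <<'E'
import sys; from h import *
D=load(sys.argv[1]); C=cloud(D); im=D['im'].astype(int)
box=(C[...,0]>.4)&(C[...,0]<.6)&(C[...,1]>-.38)&(C[...,1]<.0)&(D['d']>0)
m=box&(C[...,2]>.009)&(C[...,2]<.015); n,l,s,ce=cv2.connectedComponentsWithStats(m.astype(np.uint8)); i=1+s[1:,4].argmax()
P=C[l==i]; P=P; r=cv2.minAreaRect((P[:,:2]*1000).astype(np.float32)); print('plate',r,np.median(P[:,2]))
th=np.radians(r[2]); c=np.array(r[0])/1000; 
if r[1][0]>r[1][1]: th-=np.pi/2
print('th',np.degrees(th)); yv=np.array([-np.sin(th),np.cos(th)])
print([ (k,(c+k*yv).round(4)) for k in (.105,.035,-.035,-.105)])
R,G,B=im[...,0],im[...,1],im[...,2]
ring=(B>R*1.25)&(B>G*1.12)&(B>50)&box
n,l,s,ce=cv2.connectedComponentsWithStats(ring.astype(np.uint8))
for i in range(1,n):
    if s[i,4]>4: Q=C[l==i]; print('bluering',ce[i],s[i],Q.mean(0).round(4),pix2w(D,*ce[i],z=.0765).round(4))
hi=box&(C[...,2]>.093)
n,l,s,ce=cv2.connectedComponentsWithStats(hi.astype(np.uint8))
for i in range(1,n):
    if s[i,4]>3: print('nose',ce[i],s[i,4],C[l==i].mean(0).round(4),pix2w(D,*ce[i],z=.102).round(4))
E
python3 st.py w1.npz
```

```text
plate ((508.8013610839844, -198.17501831054688), (61.816707611083984, 261.1210021972656), 14.486815452575684) 0.011599919974809351
th 14.486815452575684
[(0.105, array([ 0.4825, -0.0965])), (0.035, array([ 0.5   , -0.1643])), (-0.035, array([ 0.5176, -0.2321])), (-0.105, array([ 0.5351, -0.2998]))]
bluering [211.0619469  101.91150442] [199  91  20  21 113] [ 0.5007 -0.1672  0.0765] [ 0.5007 -0.1672  0.0765]
nose [276.52105263  96.26842105] 190 [ 0.5242 -0.2282  0.1074] [ 0.5246 -0.2285  0.102 ]
nose [131.96710526  96.28947368] 152 [ 0.483  -0.0984  0.1004] [ 0.4831 -0.099   0.102 ]
nose [204.94615385 100.95384615] 130 [ 0.5    -0.1653  0.101 ] [ 0.5    -0.1655  0.102 ]
nose [255.73646625 315.65957482] 60774 [ 0.4573 -0.2299  0.3195] [ 0.2899 -0.2832  0.102 ]
```

{"name": "move_arm", "arguments": {"increments": [[[0.55,0.82,-0.485,0,0,0,0.037],[0.55,0.82,-0.485,0,0,0,0.037],[0.55,0.82,-0.485,0,0,0,0.037],[0.55,0.82,-0.485,0,0,0,0.037],[0.55,0.82,-0.485,0,0,0,0.037]]]}}

```text
time: 1.73
tool_pos: [0.4995, -0.1663, 0.4044]
ee_rot: [3.141, 0.002, 0.25]
wrist_force: [0.3, -0.2, -0.1]
width: 0.0514
```

```bash
python3 w.py w2; python3 st.py w2.npz
```

```text
1.7333 [ 0.49946926 -0.16629102  0.40440376] [3.14103340e+00 1.54386255e-03 2.50249400e-01] [-0.43  0.04  1.43 -0.    1.68  0.89]
plate ((509.2371826171875, -197.84872436523438), (60.8488883972168, 261.2458190917969), 14.348825454711914) 0.011609369712404206
th 14.348825454711914
[(0.105, array([ 0.4832, -0.0961])), (0.035, array([ 0.5006, -0.1639])), (-0.035, array([ 0.5179, -0.2318])), (-0.105, array([ 0.5353, -0.2996]))]
bluering [252.88372093 171.30232558] [245 169  17   7  43] [ 0.5072 -0.1615  0.0753] [ 0.5075 -0.1615  0.0765]
nose [321.27083333 176.63194444] 144 [ 0.5251 -0.2269  0.108 ] [ 0.5242 -0.2286  0.102 ]
nose [185.78991597 182.42857143] 119 [ 0.4841 -0.0972  0.1004] [ 0.4845 -0.0975  0.102 ]
nose [253.28181818 182.26363636] 110 [ 0.5013 -0.1637  0.1008] [ 0.5016 -0.1637  0.102 ]
nose [255.76225272 315.64433363] 60762 [ 0.5204 -0.1616  0.3198] [ 0.3498 -0.2049  0.102 ]
```

View pics/w2.png

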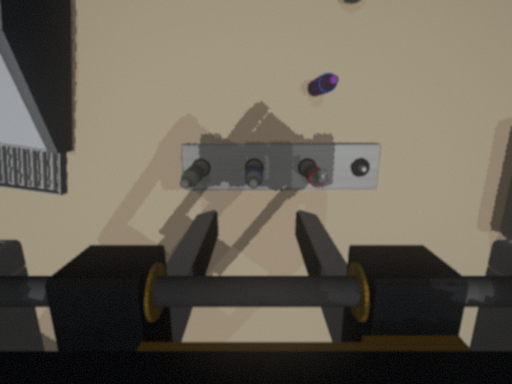

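{"name": "move_arm", "arguments": {"increments": [[[0.55,0.02,-0.018,0.8,0,0,0],[0.55,0.02,-0.018,0.8,0,0,0],[0.55,0.02,-0.018,0.8,0,0,0],[0.55,0.02,-0.018,0.8,0,0,0]]]}}

```text
time: 2.12
tool_pos: [0.4998, -0.1641, 0.3223]
ee_rot: [-3.138, 0.006, 0.248]
wrist_force: [-0.4, -0.6, 0.0]
width: 0.0517
```

```bash
python3 w.py w3; python3 st.py w3.npz
```

```text
2.1167 [ 0.49975781 -0.16412042  0.32226751] [-3.13787421  0.0057067   0.24847933] [-0.42  0.07  1.56 -0.    1.52  0.9 ]
plate ((508.9989929199219, -197.861328125), (61.68846893310547, 261.4568786621094), 14.582740783691406) 0.01159668102821122
th 14.582740783691406
[(0.105, array([ 0.4826, -0.0962])), (0.035, array([ 0.5002, -0.164 ])), (-0.035, array([ 0.5178, -0.2317])), (-0.105, array([ 0.5354, -0.2995]))]
bluering [256.16513761 192.87155963] [244 187  25  18 109] [ 0.5051 -0.1625  0.0744] [ 0.5058 -0.1624  0.0765]
nose [350.66889632 200.66889632] 299 [ 0.5252 -0.2266  0.1076] [ 0.524  -0.2289  0.102 ]
nose [163.46382979 207.68510638] 235 [ 0.4844 -0.0971  0.1004] [ 0.485  -0.0975  0.102 ]
nose [255.87677725 207.00473934] 211 [ 0.5019 -0.1633  0.1007] [ 0.5023 -0.1632  0.102 ]
nose [255.78276605 315.65963117] 60787 [ 0.5202 -0.1592  0.2375] [ 0.412 -0.186  0.102]
```

View pics/w3.png

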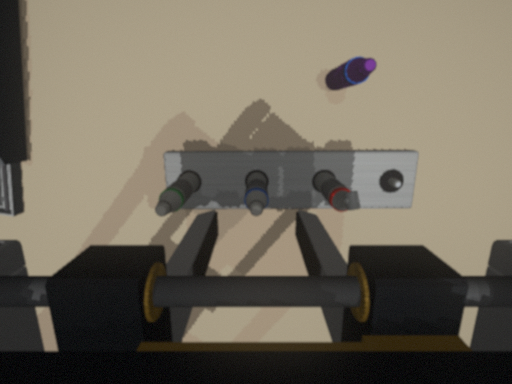

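Blue nose (256,207) sits centred between the fingers, with green (163,208) and red (351,201) well clear. Descending.

{"name": "move_arm", "arguments": {"increments": [[[0.55,0.005,0,0.8,0,0,0],[0.55,0.005,0,0.8,0,0,0],[0.55,0.005,0,0.8,0,0,0],[0.55,0.005,0,0.8,0,0,0],[0.55,0.005,0,0.8,0,0,0]]]}}

```text
time: 2.58
tool_pos: [0.5033, -0.164, 0.2488]
ee_rot: [3.137, -0.005, 0.25]
wrist_force: [0.6, -0.2, 1.1]
width: 0.0518
```

{"name": "move_arm", "arguments": {"increments": [[[0,0,0,0,0,0,0],[0,0,0,0,0,0,0],[0,0,0,0,0,0,0],[0,0,0,0,0,0,0],[0,0,0,0,0,0,0],[0,0,0,0,0,0,0]]]}}

```text
time: 3.08
tool_pos: [0.502, -0.163, 0.2452]
ee_rot: [3.141, -0.001, 0.251]
wrist_force: [-0.7, -0.5, 1.8]
width: 0.0194
```

```bash
python3 w.py w4
```

```text
3.0833 [ 0.50202676 -0.16302453  0.24524241] [ 3.14104937e+00 -6.78468950e-04  2.50804072e-01] [-0.42  0.13  1.65 -0.    1.36  0.9 ]
```

View pics/w4.png

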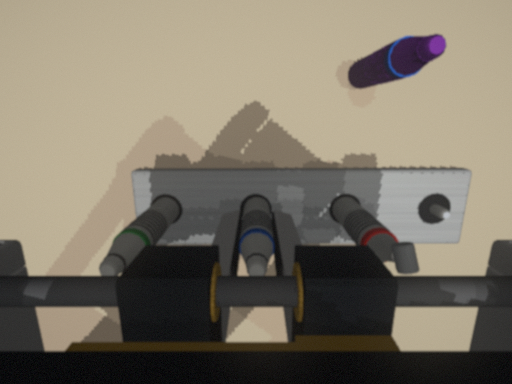

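{"name": "move_arm", "arguments": {"increments": [[[0,0,0,-0.15,0,0,0],[0,0,0,-0.3,0,0,0],[0,0,0,-0.6,0,0,0],[0,0,0,-0.9,0,0,0],[0,0,0,-0.9,0,0,0]]]}}

```text
time: 3.55
tool_pos: [0.5031, -0.1635, 0.3414]
ee_rot: [3.134, -0.009, 0.251]
wrist_force: [1.0, -0.2, 0.5]
width: 0.0197
```

{"name": "move_arm", "arguments": {"increments": [[[0,0,0,-0.3,0,0,0],[0,0,0,-0.6,0,0,0],[0,0,0,-0.8,0,0,0],[0,0,0,-0.8,0,0,0],[0,0,0,-0.8,0,0,0]]]}}

```text
time: 3.97
tool_pos: [0.502, -0.1631, 0.4147]
ee_rot: [3.141, -0.001, 0.251]
wrist_force: [-0.3, -0.3, -1.2]
width: 0.0194
```

```bash
python3 - <<'E'
from bench import robot
import cv2,numpy as np
o=robot.get_obs();print(o)
for n in ["scene","top"]:
    im,d=robot.snapshot(n); p=robot.camera_params(n);np.savez(f"{n}1.npz",im=im,d=d,**p); cv2.imwrite(f"pics/{n}1.png",im[:,:,::-1])
E
python3 w.py w5
```

```text
{'time': 3.9667, 'joint_positions': array([-4.21479466e-01,  3.54029578e-02,  1.40556378e+00, -1.19733624e-04,
        1.69906426e+00,  8.98559365e-01]), 'qvel': array([ 3.34836532e-05,  2.62324657e-02,  6.15880113e-02, -3.08237326e-03,
        3.93342441e-06,  5.20773335e-04]), 'joint_torque': array([ 2.75409274e-02, -3.38309634e+01, -3.22802389e+01,  6.17270102e-02,
       -4.18782618e-02,  6.67630102e-04]), 'tool_pos': array([ 0.50198369, -0.16305477,  0.41473802]), 'ee_rot': array([ 3.14052726e+00, -1.14795320e-03,  2.50742699e-01]), 'wrist_force': array([-0.2607766 , -0.26817754, -1.24521456]), 'wrist_torque': array([0.01053198, 0.04930291, 0.01942484]), 'width': 0.019373726464466515}
4.0667 [ 0.50170074 -0.16295795  0.41205148] [-3.13917763  0.00321726  0.25066219] [-0.42  0.04  1.41 -0.    1.7   0.9 ]
```

View pics/scene1.png

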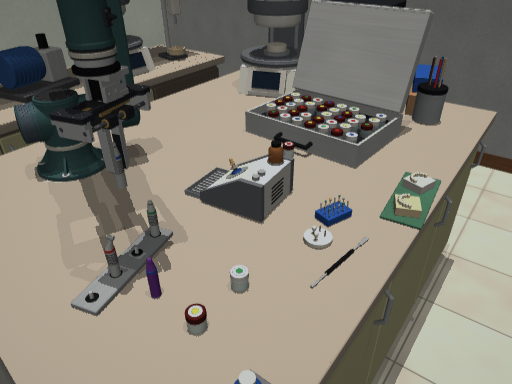

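View pics/w5.png

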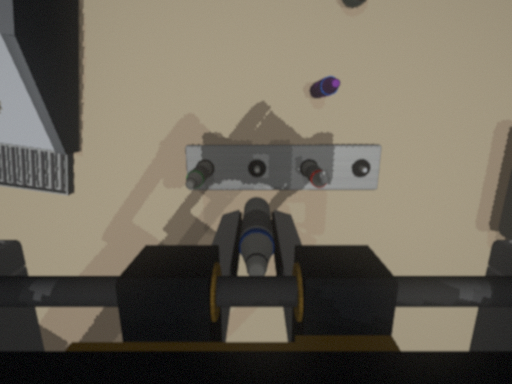

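```bash
cat > inc.py <<'E'
import numpy as np
from scipy.spatial.transform import Rotation as Ro
def tgt(N,yaw,tilt,dist):
    n=np.array([-np.sin(tilt)*np.cos(yaw),-np.sin(tilt)*np.sin(yaw),np.cos(tilt)])
    y=np.array([np.sin(yaw),-np.cos(yaw),0]); z=-n; x=np.cross(y,z)
    return np.array(N)+n*dist, np.stack([x,y,z],1)
def inc(o,p,R):
    Rt=Ro.from_euler('xyz',o['ee_rot']).as_matrix()
    return (Rt.T@(p-o['tool_pos'])/.1).round(3),(Ro.from_matrix(Rt.T@R).as_rotvec()/(np.pi/2)).round(4)
E
python3 - <<'E'
from bench import robot; from inc import *
o=robot.get_obs(); p,R=tgt([.513,.166,.082],.101,np.pi/6,.32)
print(p,R,inc(o,p,R))
E
```

```text
[0.35381539 0.14986746 0.35912813] [[ 0.86161199  0.10082837  0.49745192]
 [ 0.08731993 -0.99490383  0.05041419]
 [ 0.5         0.         -0.8660254 ]] (array([-0.654, -3.396,  0.539]), array([-0.0266,  0.3353,  0.0927]))
```

{"name": "move_arm", "arguments": {"increments": [[[0,-0.1,-0.4,0.05,0,0,0],[0,-0.16,-0.85,0.1,0,0,0],[0,-0.16,-0.85,0.1,0,0,0]]]}}

```text
time: 4.37
tool_pos: [0.4631, -0.0809, 0.4012]
ee_rot: [-3.135, 0.006, 0.255]
wrist_force: [0.6, -1.0, -0.4]
width: 0.0194
```

{"name": "move_arm", "arguments": {"increments": [[[0,-0.1,-0.4,0.05,0,0,0],[0,-0.16,-0.85,0.1,0,0,0],[0,-0.16,-0.85,0.1,0,0,0]]]}}

```text
time: 4.62
tool_pos: [0.4265, -0.0025, 0.3922]
ee_rot: [-3.137, 0.004, 0.256]
wrist_force: [0.2, -0.1, -0.3]
width: 0.0198
```

{"name": "move_arm", "arguments": {"increments": [[[0,-0.1,-0.4,0.05,0,0,0],[0,-0.16,-0.85,0.1,0,0,0],[0,-0.16,-0.85,0.1,0,0,0],[0,-0.16,-0.85,0.1,0,0,0]]]}}

```text
time: 4.95
tool_pos: [0.3915, 0.0733, 0.3833]
ee_rot: [3.141, 0.002, 0.255]
wrist_force: [-0.3, -0.8, -1.2]
width: 0.0196
```

{"name": "move_arm", "arguments": {"increments": [[[0,-0.1,-0.4,0.05,-0.005,0.06,0.015],[0,-0.16,-0.85,0.1,-0.01,0.13,0.03],[0,-0.16,-0.85,0.1,-0.015,0.2,0.05],[0,-0.16,-0.85,0.1,-0.02,0.27,0.07],[0,-0.16,-0.85,0.1,-0.0266,0.335,0.093],[0,-0.16,-0.85,0.1,-0.0266,0.335,0.093],[0,-0.16,-0.85,0.1,-0.0266,0.335,0.093]]]}}

```text
time: 5.53
tool_pos: [0.3558, 0.1496, 0.3741]
ee_rot: [3.137, -0.524, 0.102]
wrist_force: [0.5, 0.1, -0.1]
width: 0.0193
```

```bash
python3 w.py w6;python3 - <<'E'
from bench import robot; from inc import *
o=robot.get_obs(); p,R=tgt([.513,.166,.082],.101,np.pi/6,.32)
print(inc(o,p,R),o['wrist_force'])
E
```

```text
5.5333 [0.35575234 0.14958161 0.37407944] [ 3.13708255 -0.52416311  0.10222502] [ 0.29 -0.46  1.93 -0.11  1.16  1.78]
(array([-0.095, -0.005,  0.12 ]), array([ 0.0024, -0.0003,  0.0003])) [ 0.77370818 -0.23930666 -0.48927955]
```

View pics/w6.png

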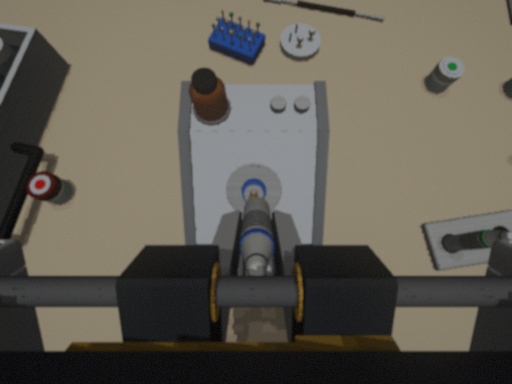

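```bash
python3 - <<'E'
from h import *
D=load('w6.npz'); cv2.imwrite('pics/w6c.png',cv2.resize(D['im'][130:290,190:320],None,fx=4.5,fy=3.7,interpolation=2)[:,:,::-1])
C=cloud(D)
b=(C[...,0]>.4)&(C[...,0]<.68)&(C[...,1]>.08)&(C[...,1]<.25)&(C[...,2]>.035)&(C[...,2]<.115)
Q=C[b];rng=np.random.default_rng(0);best=0
for _ in range(300):
    p=Q[rng.choice(len(Q),3,False)]; nn=np.cross(p[1]-p[0],p[2]-p[0]); L=np.linalg.norm(nn)
    if L<1e-6: continue
    nn/=L
    if nn[2]<.6:continue
    k=(abs((Q-p[0])@nn)<.0015)
    if k.sum()>best:best=k.sum();kk=k
c=Q[kk].mean(0);nn=np.linalg.svd(Q[kk]-c)[2][2];nn*=np.sign(nn[2])
print('slope n',nn,np.degrees(np.arccos(nn[2])),np.degrees(np.arctan2(-nn[1],-nn[0])),c,nn@c)
h=(C-c)@nn
im=D['im'].astype(int); hsv=cv2.cvtColor(D['im'],cv2.COLOR_RGB2HSV)
for v in range(165,215,2): print(v,[ (int(h[v,u]*1000)) for u in range(228,284,2)])
E
```

```text
slope n [-0.49544807 -0.04963499  0.8672183 ] 29.863020449867605 5.720919115939203 [0.5338616  0.16947203 0.07560391] -0.2073473425265961
165 [0, 0, 0, 0, 0, 0, 0, 0, 1, 2, 2, 4, 2, 1, 1, 2, 4, 3, 3, 0, -1, 0, 0, 0, 0, 0, 0, 0]
167 [0, 0, 0, -1, 0, 1, 2, 3, 3, 2, 1, 3, 2, 2, 3, 3, 3, 3, 2, 0, 2, 0, 0, 0, 0, 0, 0, 1]
169 [0, 0, 0, 0, 3, 2, 2, 3, 3, 3, 3, 2, 1, 2, 2, 3, 3, 2, 2, 2, 4, 1, 0, 0, 0, -1, 0, 0]
171 [0, 0, 0, 2, 3, 3, 2, 1, 1, 2, 2, 3, 2, 3, 2, 2, 2, 2, 3, 2, 2, 2, 2, 0, 0, 0, -1, 0]
173 [0, 0, 3, 3, 2, 3, 4, 2, 1, 2, 2, 1, 3, 1, 1, 1, 2, 2, 1, 3, 4, 3, 2, 2, 0, 0, 1, 0]
175 [0, 0, 2, 2, 1, 2, 3, 2, 2, 1, 3, 2, 2, 2, 2, 1, 3, 1, 1, 2, 2, 3, 3, 2, 3, 0, 0, 0]
177 [0, 1, 2, 2, 2, 3, 1, 2, 1, 2, 0, 2, 0, 0, 2, 0, 2, 1, 2, 2, 3, 2, 1, 2, 3, 0, 0, 0]
179 [-1, 3, 2, 2, 3, 2, 1, 0, 1, 2, 2, 2, 3, 5, 2, 1, 1, 1, 2, 2, 2, 2, 2, 2, 2, 2, 0, -1]
181 [2, 3, 4, 3, 2, 2, 2, 3, 2, 2, 6, 8, 7, 8, 7, 8, 4, 2, 2, 1, 1, 2, 3, 3, 2, 2, 0, 0]
183 [2, 0, 2, 2, 2, 1, 1, 2, 3, 7, 7, 7, 7, 7, 7, 6, 7, 6, 1, 3, 3, 2, 1, 1, 3, 3, 1, 0]
185 [1, 3, 4, 2, 1, 1, 2, 1, 7, 7, 7, 16, 18, 19, 17, 7, 8, 8, 4, 
[... 857 characters left out ...]
, 2, 0, 117, 123, 127, 127, 130, 130, 130, 129, 127, 124, 120, 0, 3, 2, 2, 2, 0, 0, 1]
205 [1, 0, 2, 3, 2, 4, 2, 2, 3, 123, 128, 131, 133, 135, 135, 133, 135, 132, 129, 125, 119, 2, 3, 2, 0, 0, 0, -1]
207 [0, 0, 0, 2, 1, 1, 3, 1, 115, 127, 133, 135, 138, 138, 138, 139, 139, 137, 134, 131, 125, 2, 1, 3, 0, 0, 0, 0]
209 [0, 0, 0, 0, 3, 3, 3, 3, 123, 134, 137, 140, 142, 143, 143, 142, 142, 140, 137, 136, 131, 2, 2, -2, 0, 0, 0, 0]
211 [0, 0, 0, 151, 151, 151, 1, 2, 131, 138, 142, 144, 147, 148, 147, 147, 147, 146, 143, 140, 133, 2, 0, 150, 149, 150, 0, -1]
213 [155, 156, 155, 154, 155, 155, 149, 2, 137, 143, 147, 149, 150, 151, 151, 152, 151, 149, 149, 145, 139, 0, 151, 154, 154, 154, 155, 154]
```

View pics/w6c.png

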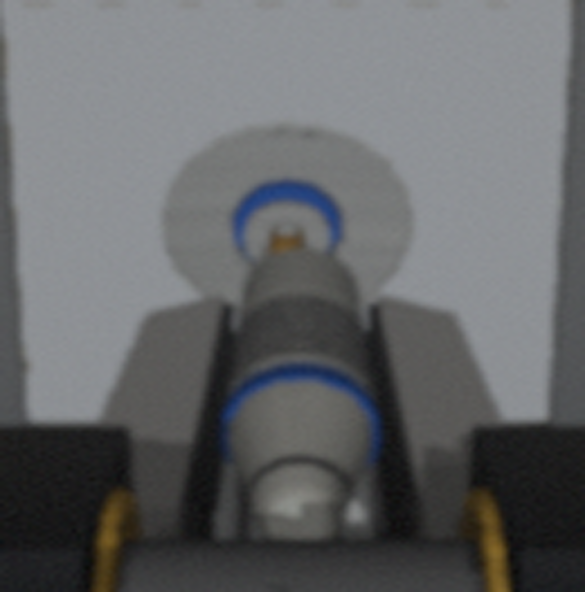

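```bash
cat > fit.py <<'E'
import sys; from h import *
from scipy.optimize import least_squares
from scipy.spatial.transform import Rotation as Ro
D=load(sys.argv[1]); C=cloud(D)
n=np.array([-.5*np.cos(.1005),-.5*np.sin(.1005),.8660]); e2=np.array([-np.sin(.1005),np.cos(.1005),0]); e1=np.cross(e2,n)
off=-.2073
h=C@n-off; a=C@e1; b=C@e2
reg=(abs(C[...,0]-.515)<.06)&(abs(C[...,1]-.166)<.06)
K,R,t=D['mtx'],D['R'],D['t']
def plane_pts(mask,hh):
    # outer contour pixels intersected with plane at height hh
    v,u=np.nonzero(mask); ray=np.stack([(u-K[0,2])/K[0,0],(v-K[1,2])/K[1,1],np.ones(len(u))],1)@R
    c=-R.T@t; s=(off+hh-c@n)/(ray@n); P=c+ray*s[:,None]; return np.c_[P@e1,P@e2]
for lo,hi,hh,rad in ((.0155,.0215,.0183,.011),):
    m=(reg&(h>lo)&(h<hi)).astype(np.uint8)
    print('mask',m.sum())
    P=plane_pts(m,hh)
    # per-column top boundary & row L/R boundary fit with known radius: robust: all pts within circle minimal
    vv,uu=np.nonzero(m); bd=[]
    for u in np.unique(uu):
        v=vv[uu==u].min(); bd.append((u,v-.5))
    for v in np.unique(vv):
        us=uu[vv==v]
        if v<197: bd.append((us.min()-.5,v)); bd.append((us.max()+.5,v))
    bd=np.array(bd,float); ray=np.stack([(bd[:,0]-K[0,2])/K[0,0],(bd[:,1]-K[1,2])/K[1,1],np.ones(len(bd))],1)@R
    c=-R.T@t; s=(off+hh-c@n)/(ray@n); Q=c+ray*s[:,None]; q=np.c_[Q@e1,Q@e2]
    f=least_squares(lambda x:np.hypot(q[:,0]-x[0],q[:,1]-x[1])-rad,[q[:,0].mean(),q[:,1].mean()],loss='soft_l1',f_scale=.001)
    g=least_squares(lambda x:np.hypot(q[:,0]-x[0],q[:,1]-x[1])-x[2],[*f.x,rad],loss='soft_l1',f_scale=.001)
    for nm,x in (('fixed',f.x),('free',g.x)):
        print(nm,x,'centre world',(x[0]*e1+x[1]*e2+(off+hh)*n).round(4),'rms',np.sqrt(np.mean(f.fun**2)))
    print('h median inside',np.median(h[m>0]))
# handpiece cylinder in tool frame
Rt=Ro.from_euler('xyz',D['er']).as_matrix(); L=(C-D['tp'])@Rt
m=(abs(L[...,0])<.016)&(abs(L[...,1])<.0105)&(L[...,2]>.17)&(L[...,2]<.245)&(D['d']>0)
p=L[m]; print('hp pts',len(p),'z',np.percentile(p[:,2],[0,1,99,100]))
p=p[(p[:,2]>.18)&(p[:,2]<.232)]
def res(x):
    ax=np.array([x[2],x[3],1]); ax/=np.linalg.norm(ax); d=p-np.array([x[0],x[1],.2]); d=d-np.outer(d@ax,ax); return np.linalg.norm(d,axis=1)-.01
f=least_squares(res,[0,0,0,0],loss='soft_l1',f_scale=.001); print('axis at z=.2 xy',f.x[:2],'slope',f.x[2:],'rms',np.sqrt(np.mean(f.fun**2)))
E
python3 fit.py w6.npz
```

```text
mask 171
fixed [0.49018136 0.11409624] centre world [0.5049 0.1656 0.0814] rms 0.00031136500968946925
free [0.49012706 0.11409596 0.01104377] centre world [0.5049 0.1656 0.0814] rms 0.00031136500968946925
h median inside 0.017539034000691317
hp pts 963 z [0.17000711 0.17052049 0.23257236 0.23437913]
axis at z=.2 xy [-0.00224073  0.00084159] slope [-0.00733726  0.01403914] rms 0.0010600171827247352
```

```bash
cat > go.py <<'E'
import sys
from bench import robot; from inc import *
N=np.array(eval(sys.argv[1])); off=np.array(eval(sys.argv[2])); gap=float(sys.argv[3])
o=robot.get_obs(); p,R=tgt([0,0,0],.1005,np.pi/6,0)
p=N-R@(off+[0,0,gap]); print(o['tool_pos'],p,inc(o,p,R),o['wrist_force'])
E
python3 go.py "[.5049,.1656,.0812]" "[-.0023,.001,.233]" 0.035
```

```text
[0.35604725 0.14962334 0.37427735] [0.37345762 0.15335046 0.31444481] (array([-0.146, -0.022,  0.607]), array([ 0.0023, -0.0003,  0.0006])) [ 0.77370818 -0.23930666 -0.48927955]
```

{"name": "move_arm", "arguments": {"increments": [[[0,-0.146,-0.022,0.3,0.002,0,0],[0,-0.146,-0.022,0.5,0.002,0,0],[0,-0.146,-0.022,0.6,0.002,0,0],[0,-0.146,-0.022,0.6,0.002,0,0],[0,-0.146,-0.022,0.6,0.002,0,0],[0,-0.146,-0.022,0.6,0.002,0,0]]]}}

```text
time: 6.08
tool_pos: [0.3735, 0.1541, 0.3169]
ee_rot: [-3.141, -0.529, 0.101]
wrist_force: [0.1, 1.2, -1.3]
width: 0.0193
```

```bash
python3 w.py w7; python3 fit.py w7.npz; python3 go.py "[.5049,.1656,.0812]" "[-.0023,.001,.233]" 0.035
python3 - <<'E'
from bench import robot; from h import *
for n in ["scene","top"]:
    im,d=robot.snapshot(n); p=robot.camera_params(n);np.savez(f"{n}2.npz",im=im,d=d,**p)
    x=w2pix(p,[.49,.16,.1]).astype(int);print(x)
    w=im[x[1]-45:x[1]+45,x[0]-45:x[0]+45]; cv2.imwrite(f'pics/{n}2.png',cv2.resize(w,None,fx=6,fy=6,interpolation=2)[:,:,::-1])
D=load('w7.npz'); cv2.imwrite('pics/w7c.png',cv2.resize(D['im'][130:290,190:320],None,fx=4.5,fy=3.7,interpolation=2)[:,:,::-1])
E
```

```text
6.0833 [0.37354405 0.15414511 0.3168623 ] [-3.14098972 -0.52892567  0.10119767] [ 0.29 -0.38  2.   -0.11  1.01  1.79]
mask 209
fixed [0.49017511 0.1140937 ] centre world [0.5049 0.1656 0.0814] rms 0.00019153075145611414
free [0.49015725 0.11409368 0.01101413] centre world [0.5049 0.1656 0.0814] rms 0.00019153075145611414
h median inside 0.017479304958449765
hp pts 958 z [0.17016603 0.17050576 0.23234341 0.23400842]
axis at z=.2 xy [-0.00221227  0.0008494 ] slope [-0.00774885  0.01269981] rms 0.001034093663846684
[0.37341811 0.15423501 0.31713389] [0.37345762 0.15335046 0.31444481] (array([-0.014,  0.009,  0.023]), array([-0.0008, -0.0039,  0.0005])) [-0.29112357 -0.96297381 -0.05745477]
[226 159]
[218 240]
```

View pics/w7c.png

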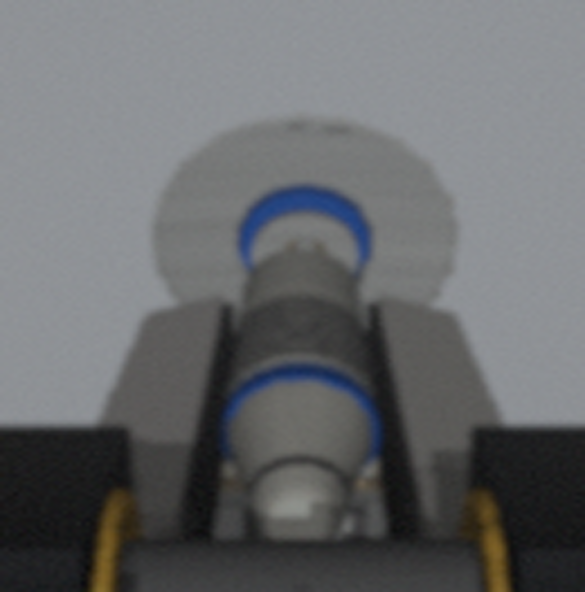

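View pics/scene2.png

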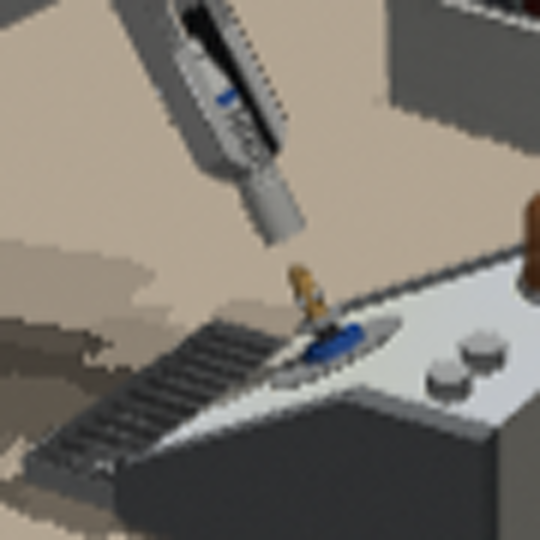

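View pics/top2.png

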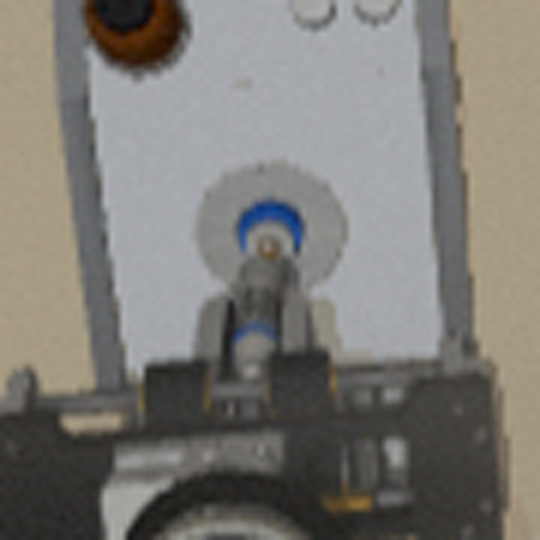

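Scene crop: the handpiece axis, through rim (285,228), extends to about (302,268), and the nipple tip is at (298,268). They are aligned within about 1 mm, so I go in.

{"name": "move_arm", "arguments": {"increments": [[[0,-0.01,0.005,0.1,0,-0.003,0],[0,-0.01,0.005,0.16,0,-0.003,0],[0,-0.01,0.005,0.2,0,-0.003,0],[0,-0.01,0.005,0.24,0,-0.003,0],[0,-0.01,0.005,0.24,0,-0.003,0]]]}}

```text
time: 6.65
tool_pos: [0.3843, 0.1549, 0.2933]
ee_rot: [3.141, -0.522, 0.102]
wrist_force: [1.6, -0.6, -0.7]
width: 0.0194
```

```bash
python3 w.py w8; python3 fit.py w8.npz|tail -1; python3 go.py "[.5049,.1656,.0812]" "[-.0023,.001,.233]" 0.01
python3 - <<'E'
from bench import robot; from h import *
for n in ["scene"]:
    im,d=robot.snapshot(n); p=robot.camera_params(n);np.savez(f"{n}3.npz",im=im,d=d,**p)
    x=w2pix(p,[.49,.16,.1]).astype(int)
    w=im[x[1]-45:x[1]+45,x[0]-45:x[0]+45]; cv2.imwrite(f'pics/{n}3.png',cv2.resize(w,None,fx=6,fy=6,interpolation=2)[:,:,::-1])
E
```

```text
6.65 [0.38434292 0.15488533 0.29334012] [ 3.14145946 -0.52205558  0.10215011] [ 0.28 -0.34  2.01 -0.11  0.96  1.79]
axis at z=.2 xy [-0.00219712  0.00091329] slope [-0.00586356  0.01263115] rms 0.0009985962988072175
[0.38423095 0.15486351 0.29367435] [0.38589455 0.15460459 0.29279417] (array([0.01 , 0.004, 0.016]), array([-0.0004,  0.001 ,  0.0008])) [ 1.11662276 -0.22214371 -0.58835818]
```

View pics/scene3.png

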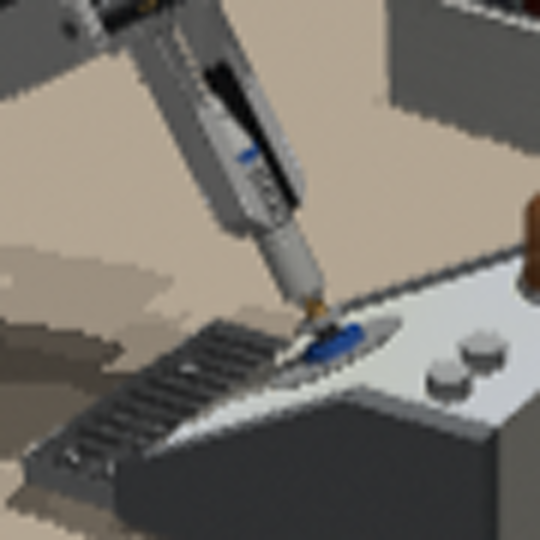

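The nipple tip is inside the socket and there is no side force. Pressing on in small steps.

{"name": "move_arm", "arguments": {"increments": [[[0,0.01,0,0.04,0,0,0],[0,0.01,0,0.06,0,0,0],[0,0.01,0,0.08,0,0,0],[0,0.01,0,0.1,0,0,0],[0,0.01,0,0.12,0,0,0],[0,0.01,0,0.12,0,0,0]]]}}

```text
time: 7.25
tool_pos: [0.3909, 0.1557, 0.2841]
ee_rot: [-3.141, -0.522, 0.102]
wrist_force: [1.2, 0.4, 0.0]
width: 0.0194
```

```bash
python3 go.py "[.5049,.1656,.0812]" "[-.0023,.001,.233]" 0.0; python3 w.py w9; python3 fit.py w9.npz|tail -1
```

```text
[0.39088956 0.15566358 0.28406361] [0.39086932 0.15510625 0.28413392] (array([-0.   ,  0.006, -0.001]), array([-0.0007,  0.0009,  0.0007])) [1.16484486 0.44752203 0.03074405]
7.25 [0.39088956 0.15566358 0.28406361] [-3.14106851 -0.52215109  0.10180661] [ 0.28 -0.31  2.01 -0.11  0.93  1.79]
axis at z=.2 xy [-0.00223483  0.00083247] slope [-0.00716707  0.01364117] rms 0.0010362918883673735
```

{"name": "move_arm", "arguments": {"increments": [[[0,0,0,0.02,0,0,0],[0,0,0,0.03,0,0,0],[0,0,0,0.04,0,0,0],[0,0,0,0.04,0,0,0]]]}}

```text
time: 7.63
tool_pos: [0.3926, 0.1559, 0.2814]
ee_rot: [-3.141, -0.522, 0.102]
wrist_force: [-7.1, -1.5, 6.9]
width: 0.0194
```

```bash
cat > sc.py <<'E'
import sys
from bench import robot; from h import *
k=sys.argv[1]
for n in ["scene","top"]:
    im,d=robot.snapshot(n); p=robot.camera_params(n);np.savez(f"{n}{k}.npz",im=im,d=d,**p)
    x=w2pix(p,[.49,.16,.1]).astype(int)
    w=im[x[1]-35:x[1]+35,x[0]-35:x[0]+35]; cv2.imwrite(f'pics/{n}{k}.png',cv2.resize(w,None,fx=8,fy=8,interpolation=2)[:,:,::-1])
E
python3 go.py "[.5049,.1656,.0812]" "[-.0023,.001,.233]" 0.0; python3 sc.py 4
```

```text
[0.39260185 0.15587869 0.28143943] [0.39086932 0.15510625 0.28413392] (array([-0.002,  0.006, -0.032]), array([-0.0007,  0.0009,  0.0008])) [-7.1463938  -1.53604192  6.92178319]
```

View pics/scene4.png

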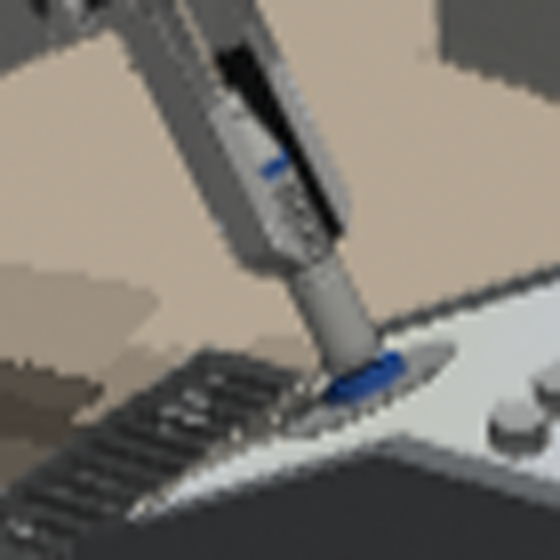

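The force is axial, about 9.6 N along the nipple, so it has snapped home and the spring has started to move. Pushing further.

{"name": "move_arm", "arguments": {"increments": [[[0,-0.004,0,0.01,0,0,0],[0,-0.006,0,0.02,0,0,0],[0,-0.006,0,0.03,0,0,0],[0,-0.006,0,0.03,0,0,0],[0,-0.006,0,0.03,0,0,0]]]}}

```text
time: 8.15
tool_pos: [0.3936, 0.156, 0.2791]
ee_rot: [-3.141, -0.523, 0.102]
wrist_force: [-7.3, -1.8, 7.6]
width: 0.0195
```

```bash
cat > f.py <<'E'
from bench import robot; import numpy as np
from scipy.spatial.transform import Rotation as Ro
o=robot.get_obs(); R=Ro.from_euler('xyz',o['ee_rot']).as_matrix(); print('F tool',(R.T@o['wrist_force']).round(2),'M',(R.T@o['wrist_torque']).round(2),o['time'],o['width'])
E
python3 f.py; python3 go.py "[.5049,.1656,.0812]" "[-.0023,.001,.233]" 0.0
```

```text
F tool [ -2.64   1.08 -10.3 ] M [-0.15 -0.88  0.02] 8.15 0.019506712402516294
[0.39363564 0.15597736 0.27913362] [0.39086932 0.15510625 0.28413392] (array([ 0.   ,  0.006, -0.058]), array([-0.0007,  0.0003,  0.0007])) [-7.27978317 -1.8315239   7.60136071]
```

{"name": "move_arm", "arguments": {"increments": [[[0,-0.005,0,0.01,0,0,0],[0,-0.008,0.002,0.02,0,0,0],[0,-0.008,0.002,0.03,0,0,0],[0,-0.008,0.002,0.03,0,0,0],[0,-0.008,0.002,0.03,0,0,0]]]}}

```text
time: 8.57
tool_pos: [0.3945, 0.156, 0.2784]
ee_rot: [-3.141, -0.525, 0.102]
wrist_force: [-17.1, -2.9, 19.4]
width: 0.0196
```

```bash
python3 f.py; python3 go.py "[.5049,.1656,.0812]" "[-.0023,.001,.233]" 0.0;python3 w.py w10; python3 fit.py w10.npz|tail -2; python3 sc.py 5
```

```text
F tool [ -5.25   1.16 -25.42] M [-0.27 -1.55  0.01] 8.5667 0.019622911526263765
[0.39447608 0.15602299 0.2784195 ] [0.39086932 0.15510625 0.28413392] (array([-0.003,  0.005, -0.068]), array([-0.001 , -0.0011,  0.0007])) [-17.08554815  -2.93504044  19.35644369]
8.5667 [0.39447608 0.15602299 0.2784195 ] [-3.140713   -0.5253745   0.10174798] [ 0.27 -0.3   2.02 -0.11  0.91  1.79]
hp pts 1397 z [0.17004997 0.17045836 0.24456734 0.2449838 ]
axis at z=.2 xy [-0.00279586  0.00085271] slope [-0.02171673  0.01551209] rms 0.001114521736362149
```

View pics/scene5.png

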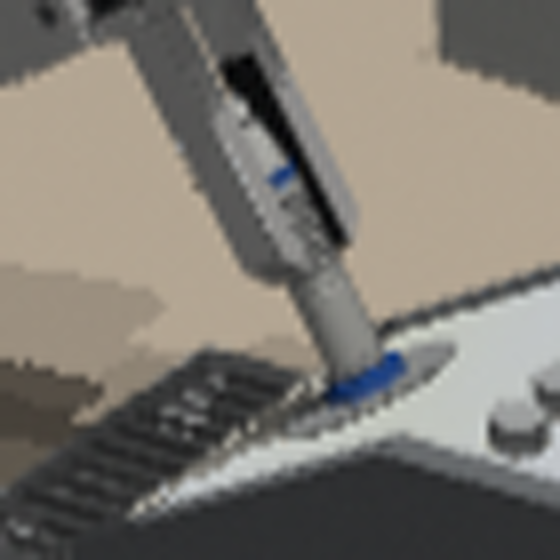

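View pics/w10.png

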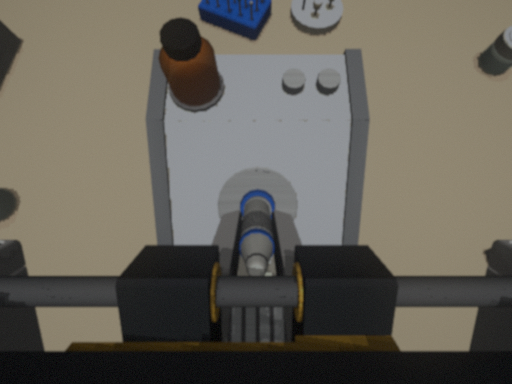

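{"name": "move_arm", "arguments": {"increments": [[[0,-0.004,-0.003,-0.004,0,0,0],[0,-0.006,-0.003,-0.007,0,0,0],[0,-0.006,-0.003,-0.007,0,0,0],[0,-0.006,-0.003,-0.007,0,0,0],[0,-0.006,-0.003,-0.007,0,0,0],[0,-0.006,-0.003,-0.007,0,0,0]]]}}

```text
time: 9.22
tool_pos: [0.394, 0.1561, 0.2783]
ee_rot: [-3.141, -0.527, 0.102]
wrist_force: [-11.0, -3.0, 13.8]
width: 0.0191
```

```bash
python3 f.py; python3 go.py "[.5049,.1656,.0812]" "[-.0023,.001,.233]" 0.0;python3 w.py w11; python3 fit.py w11.npz|tail -2; python3 sc.py 6
python3 - <<'E'
from h import *
n=np.array([-.4975,-.0502,.866]);N=np.array([.5049,.1656,.0812])
for f in ('w8','w9','w11','scene4','scene6'):
    D=load(f+'.npz');C=cloud(D);im=cv2.cvtColor(D['im'],cv2.COLOR_RGB2HSV)
    r=(im[...,0]>105)&(im[...,0]<128)&(im[...,1]>110)&(im[...,2]>50); V=C-N; a=V@n; rho=np.linalg.norm(V-a[...,None]*n,axis=-1)
    m=r&(rho<.018)&(a>.04)&(a<.1); print(f,m.sum(),'ring axial mean',a[m].mean().round(4),a[m].min().round(4),a[m].max().round(4))
    mm=(rho<.014)&(a>-.015)&(a<.1)&(D['d']>0)
E
```

```text
F tool [ -2.85   1.9  -17.58] M [-0.35 -0.97  0.  ] 9.2167 0.01910482526050825
[0.39397713 0.15608939 0.27826358] [0.39086932 0.15510625 0.28413392] (array([ 0.002,  0.007, -0.067]), array([-0.0007, -0.0019,  0.0008])) [-11.04150109  -3.04278266  13.76604712]
9.2167 [0.39397713 0.15608939 0.27826358] [-3.14126092 -0.52652545  0.10196748] [ 0.27 -0.3   2.02 -0.11  0.91  1.79]
hp pts 1396 z [0.17001846 0.1706374  0.24457538 0.24498441]
axis at z=.2 xy [-0.00272374  0.00089239] slope [-0.01824898  0.01505345] rms 0.0011332963465805583
w8 183 ring axial mean 0.0765 0.0701 0.0793
w9 172 ring axial mean 0.0652 0.0592 0.0678
w11 173 ring axial mean 0.0589 0.0544 0.0615
scene4 6 ring axial mean 0.0626 0.0604 0.0652
scene6 5 ring axial mean 0.0584 0.0573 0.0591
```

The ring now sits 58.9 mm above the flange's rest position; home at rest would be 64.5. So the valve is in by about 5.6 to 6 mm, at its stop, with 17.6 N axial force. I hold for half a second, then check the bystanders.

{"name": "move_arm", "arguments": {"increments": [[[0,0,0,0,0,0,0],[0,0,0,0,0,0,0],[0,0,0,0,0,0,0],[0,0,0,0,0,0,0],[0,0,0,0,0,0,0],[0,0,0,0,0,0,0],[0,0,0,0,0,0,0],[0,0,0,0,0,0,0]]]}}

```text
time: 10.03
tool_pos: [0.394, 0.1561, 0.2783]
ee_rot: [-3.141, -0.527, 0.102]
wrist_force: [-11.5, -3.0, 14.2]
width: 0.0195
```

```bash
python3 f.py; python3 - <<'E'
from bench import robot; from h import *
im,d=robot.snapshot('scene'); cv2.imwrite('pics/scene7.png',im[:,:,::-1]); S=load('scene0.npz')
df=(abs(im.astype(int)-S['im']).max(2)>50).astype(np.uint8)
n,l,s,c=cv2.connectedComponentsWithStats(df)
for i in range(1,n):
    if s[i,4]>12: print(c[i].round(),s[i])
E
```

```text
F tool [ -3.02   1.84 -18.19] M [-0.37 -0.95  0.04] 10.0333 0.019457402151306726
[34. 13.] [ 26   0  18  34 145]
[150.  29.] [ 100    0   99   76 3165]
[173.   8.] [166   6  14   7  26]
[114.  69.] [104  53  20  41 255]
[191.  76.] [179  70  24  14  92]
[207. 115.] [ 174   77   65   91 2284]
[114. 129.] [  87   98   46   53 1169]
[ 23. 109.] [ 16 102  17  20 120]
[ 35. 143.] [ 19 130  30  34 438]
[ 99. 145.] [ 92 143  15   6  37]
[163. 173.] [  98  149  106   43 1063]
[ 84. 171.] [ 73 168  23   8  61]
[218. 178.] [203 168  35  20 146]
[ 58. 199.] [   0  172  133   68 2871]
[ 41. 179.] [ 36 176  13   6  35]
[199. 187.] [195 185  10   5  22]
[193. 200.] [185 196  20  10  83]
[133. 236.] [127 219  14  36 302]
```

View pics/scene7.png

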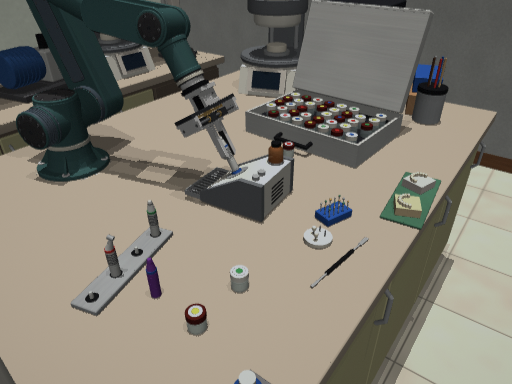

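The bystanders are unchanged: green at (153,218), red at (112,258), the jars, the tray and the bur block. The only difference at the stand is the empty blue pin at (133,236). The force is steady, so I hand in.

```bash
python3 -c "
from bench import robot
print(robot.close_job())"; python3 f.py
```

```text
the job is handed in; nothing more can be done
None
the job is handed in; nothing more can be done
```

I lifted the blue-ringed handpiece off its pin and snapped it onto the oiler's nipple. I then pushed the nipple down to its stop and handed the job in at about 10.1 s while still holding it there. The hand-in reported no verdict.

**Last checks:**
- **Push:** the force along the nipple was steady at about 18 N, more than the 12 N needed at the stop. Side force was about 3.5 N.
- **Valve:** the blue ring sat 58.9 mm above the flange's rest position, against 64.5 mm when home at rest. That puts the valve in by about 5.6 mm, and the tool's own travel (about 6 to 6.6 mm) agrees within measurement error.
- **Grip:** the fingers held at 19.5 mm opening, and tool and ring travel matched, so I saw no slip.
- **Alignment:** the handpiece tilted about 0.02 rad in the grip under load, inside the 0.1 rad limit. The tool itself was within about 0.005 rad of nominal.
- **Bystanders:** comparing the scene pictures before and after, only the arm, its shadows and the emptied pin changed.

**Not measured directly:** the gap between rim and flange is hidden from the cameras. I inferred that it is home from the force and the ring's position.

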